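# Change the length stop on the mitre-saw fence

### The job

Change the saw fence over from the red length stop to the yellow one by pushing gently with the fingertips: first press down the red stop's thumb tail (the end behind the fence) so that the stop swings fully up, then press the yellow stop's arm (the end nearer the robot) fully down, and withdraw. Do not touch the blue and white stops, which stay up, and leave everything lying about the fence as it is.

Things in the scene. Friction and masses are not known exactly. Their poses are not given: they have to be found in the camera images.
- red_hinge (a point): hinge-pin centre of the red flip stop, fixed, 80 mm above the bench on top of the fence. Axes: x square to the fence, away from the robot; y along the fence; z up. Offsets (x, z) in mm below are from this pin. All four stops have the same shape.
- red_stop (a joint): swing of the red plastic flip stop about its pin, rad: 0 = fully down, 1.05 = fully up, rigid ends. Friction keeps it where it is left. It starts down. Pressing the tail straight down at x = +50 with 2 to 5 N swings the stop up; it is fully up with the fingertips at z about -20.
- red_mount: dark steel mount of the red stop, 44 mm wide along the fence, clamped on it (fixed), and the stop it carries; origin at bench level under the fence's front face. Tail seen from the side: stop down, the thumb tail (18 mm wide) rises behind the pin at 30 degrees to a 28 mm wide, 12 mm thick roll at (+51, +30); stop fully up, the roll is at (+51, -30).
- yellow_hinge (a point): hinge-pin centre of the yellow flip stop, fixed, 80 mm above the bench on top of the fence. Axes: x square to the fence, away from the robot; y along the fence; z up. Offsets (x, z) in mm below are from this pin. All four stops have the same shape.
- yellow_stop (a joint): swing of the yellow plastic flip stop about its pin, rad: 0 = fully down, 1.05 = fully up, rigid ends. Friction keeps it where it is left. It starts up. Pressing the raised arm straight down at x = -52 (top at z = +35) with 2 to 5 N swings it down; fully down with the fingertips at z about -20.
- yellow_mount: dark steel mount of the yellow stop, 44 mm wide along the fence, clamped on it (fixed), and the stop it carries; origin at bench level under the fence's front face. Stop down: arm 26 wide, 8 thick slopes from the pin 30 degrees down towards the robot to (-62, -36); foot 34 wide, 8 thick hangs there to z = -70. Fully up: arm slopes 30 degrees up to (-62, +36).
- blue_hinge (a point): hinge-pin centre of the blue flip stop, fixed, 80 mm above the bench on top of the fence. Axes: x square to the fence, away from the robot; y along the fence; z up. Offsets (x, z) in mm below are from this pin. All four stops have the same shape.
- blue_stop (a joint): swing of the blue plastic flip stop about its pin, rad: 0 = fully down, 1.05 = fully up, rigid ends. Friction keeps it where it is left. It starts up and must stay so.
- blue_mount: dark steel mount of the blue stop, 44 mm wide along the fence, clamped on it (fixed), and the stop it carries; origin at bench level under the fence's front face. 
- white_hinge (a point): hinge-pin centre of the white flip stop, fixed, 80 mm above the bench on top of the fence. Axes: x square to the fence, away from the robot; y along the fence; z up. Offsets (x, z) in mm below are from this pin. All four stops have the same shape.
- white_stop (a joint): swing of the white plastic flip stop about its pin, rad: 0 = fully down, 1.05 = fully up, rigid ends. Friction keeps it where it is left. It starts up and must stay so.
- white_mount: dark steel mount of the white stop, 44 mm wide along the fence, clamped on it (fixed), and the stop it carries; origin at bench level under the fence's front face. 
- offcut: loose pine offcut 100 x 45 x 45 mm on the bench in front of the fence; origin at centre of underside. Leave it alone.
- wrench: loose steel spanner 170 mm long lying in front of the fence; origin on its underside. Leave it alone.
- tape: loose green tape measure 72 x 42 x 66 mm in front of the fence; origin at centre of underside. Leave it alone.
- bolt: loose M12 hex bolt standing on its head behind the fence, 90 mm tall; origin at centre of underside, z up the shank. Leave it alone.
- tin: loose round metal tin, diameter 100, height 100 mm, behind the fence; origin at centre of underside. Leave it alone.
- jar: loose glass jar with black cap, diameter 68, height 85 mm, behind the fence; origin at centre of underside. Leave it alone.
- station: aluminium length fence (22 mm thick, 55 mm high, 1 m long, fixed) with the mitre saw at its +y end; origin on the fence's front face at bench level, y along the fence, x away from the robot

How it is judged:
By the outcome, as a careful person would: the job done as asked, in the order asked, and still so for the second after the job is handed in, with the robot touching nothing.
It also fails if it takes over 45 s, if anything falls off the work surface, if the arm or the gripper's body presses on something with over 40 N, if the wrist force passes 120 N, or if a joint passes its speed limit or range.

### The arm

A 6-joint arm with a two-finger parallel gripper is mounted at the origin on the work surface. World frame = base frame: x ahead of the robot, y to its left, z up, the work surface at z = 0. Lengths are in m, angles in rad, forces in N, time in s.
With the tool pointing down it reaches from about 0.425 to 0.95 m from the base axis. Payload 3.5 kg.
Tool frame: the origin (TCP) lies at the very end of the fingers, on their centre line; the grasp point (between the pads) lies 19 mm behind it (grip_depth is the distance from the TCP to the grasp point, in m); x points along the fingers, z is the direction in which the jaws open and shut, and the axes are right-handed (so a half turn about x gives the same grasp; the last joint's range is limited). The gripper opens to 85 mm and grips with 20 to 120 N. Pads are 22 mm wide; open, the fingers measure 114 mm over their backs; the gripper's body (76 mm by 85 mm) begins 54 mm behind the grasp point. The pads swing forward as they close: fully open they stand 13 mm farther back than shut.
Start: joints at [-1.4, 0.286, 1.577, -0, 1.279, -0.15], TCP at [0.213, -0.641, 0.231] pointing down, gripper open.
Joint ranges: [-2.77, 2.77], [-0.9, 2.22], [0.21, 2.48], [-1.53, 4.67], [0.24, 2.81], [-2.84, 2.84]. Speed limits (rad/s): [2.79, 2.79, 3.14, 3.14, 3.14, 3.14].

### API

Orientations are given as a unit quaternion [x, y, z, w].
In Python, from plant import get_state, read_camera, calibration, sign_off, recognise, grip_depth gives the robot as it stands. The module is installed in compiled form; this text tells all that it offers.
- The arm moves only by the tool servo_tool, never from a script. Its argument "deltas" is a list that holds one entry, the list of rows, each a list of 4 numbers: the shift along the world's x, y, z scaled (see below), then the turn about the world's z scaled (see below). In form: [[[tx, ty, tz, spin], ...]]. A call has exactly 5 rows; each row is the pose to reach, as a shift and turn from the pose commanded when the call began; what a row does not reach only later rows make up. The controller multiplies each number of a shift by 10 cm and each number of a turn by 90 degrees. A row lasts 1/10 s, in which the tool goes at most 50 mm and 8.59 degrees, less where a joint would pass 70% of its speed; a pose out of reach is approached as far as the arm can. A call with a number of a shift or a turn outside -1 to 1 is refused whole. A call with a gripper value outside its range is refused whole. "claw" is the gripper's target within -1 to 1 (fully open at 1, half-way at 0, shut at -1), set as the call begins (left out, the last holds). The fingers move at their own pace and stop on an object; "force" is the grip in N (left out, the last holds). Time passes only in rows, so rows that repeat a pose let the fingers close, or fill a call up. It gives the time, the measured TCP pose, the force and the opening at its end, in the units of the state.
- get_state(): the state, without advancing time (a new reading comes with each control period).
- read_camera(name): name is "scene" or "top"; returns the picture (420x560x3 uint8, blue, green, red); there is no depth.
- calibration(name): a dict with "intrinsics" (3x3 intrinsics, pixels), "R" (3x3) and "t" (3): a world point X has camera coordinates R X + t. Camera axes: x right, y down, z forward; pixel columns grow to the right and rows downward; lengths in m; the calibration is good to about 2 mm. A picture is of the moment at which its call begins. calibration takes no time and is no camera call.
- sign_off(): hands the job in, once; it reports no verdict.
Trained networks look in the newest picture that a camera, given by its name, has taken for a name from the list of things; names that differ only in an ending like _2 or _b are one class to them, and where a whole thing is asked for, a point or a joint stands for the part that bears it (a point fixed in the world has none). Each returns a list of dicts, best first, with "p" (0 to 1); they miss things now and then, are a little off and sometimes report something else, mostly with a low value. They report only what shows in the picture. A call takes as long as a camera call.
- recognise(camera, query): "at" ([x, y, z] in m, in world coordinates, good to about 4 mm: the middle of the surface that is visible of it).
The state is a dict: "time": time; "qpos": joint angles; "dq": joint speeds; "joint_efforts": joint torques, N m; "eef_pos": TCP position; "tcp_rot": TCP orientation; "contact_force": force on the tool from outside, world axes, zero at the start; "wrist_torque": the same for the moment, N m; "opening": opening from 0.0 (shut) to 1.0 (fully open).
Only numpy, scipy, OpenCV 4.12 (cv2) and the standard library are available. Lean on these libraries where they do the work, as an engineer would, in place of code of your own. Each camera call takes 0.05 s, during which the arm holds its last target. There are 200 camera calls.

## Working session

There is one attempt and no reset: what is moved stays moved. The work goes in short steps, Python scripts to look and compute and a tool call to move; the robot and the scene stay as the last step left them, time stands still between calls to the robot, and variables do not carry over. Pictures are saved under pics/ and viewed, about 8 in all and at most 12, crops included, and the job is handed in when it is done.

Besides the shell and the picture viewer there is one more tool, called after "Call:" as name(argument=value, ...), one argument or row to a line, values as JSON. servo_tool: Moves the arm, as the interface text tells. Its arguments: {"type":"object","properties":{"deltas":{"type":"array"},"claw":{"type":"number"},"force":{"type":"number"}},"required":["deltas"]}

```bash
mkdir -p pics; python3 - <<'E'
from plant import *
import cv2,numpy as np
for c in("scene","top"):
    im=read_camera(c);cv2.imwrite(f"pics/{c}0.png",im)
    for n in["red_hinge","red_mount","red_stop","yellow_hinge","yellow_mount","yellow_stop","blue_mount","white_mount","bolt","tin","jar","offcut","tape","wrench","station"]:
        print(c,n,[(np.round(d["at"],3).tolist(),round(d["p"],2)) for d in recognise(c,n)[:2]])
    k=calibration(c);print(np.round(k["intrinsics"],1).tolist(),np.round(k["R"],3).tolist(),np.round(k["t"],3).tolist())
s=get_state();print(s["time"],s["eef_pos"],s["tcp_rot"],s["opening"],s["contact_force"],grip_depth)
E
```

```text
scene red_hinge [([0.56, -0.068, 0.064], 0.89)]
scene red_mount [([0.566, -0.068, 0.063], 0.61), ([0.542, 0.181, 0.086], 0.17)]
scene red_stop [([0.597, -0.066, 0.107], 0.71)]
scene yellow_hinge [([0.549, -0.161, 0.08], 0.75), ([0.684, 0.014, 0.055], 0.75)]
scene yellow_mount [([0.548, -0.165, 0.082], 0.91)]
scene yellow_stop [([0.539, -0.173, 0.09], 0.65)]
scene blue_mount [([0.551, 0.06, 0.078], 0.66)]
scene white_mount [([0.551, 0.178, 0.078], 0.89)]
scene bolt [([0.681, 0.167, 0.035], 0.93), ([0.544, 0.049, 0.087], 0.31)]
scene tin [([0.736, -0.131, 0.086], 0.89), ([0.367, -0.022, 0.01], 0.74)]
scene jar [([0.686, 0.018, 0.057], 0.91)]
scene offcut [([0.377, -0.167, 0.033], 0.86), ([0.684, 0.011, 0.054], 0.61)]
scene tape [([0.394, 0.248, 0.044], 0.77)]
scene wrench [([0.368, -0.024, 0.01], 0.72)]
scene station [([0.553, 0.125, 0.035], 0.58)]
[[381.2, 0.0, 280.7], [0.0, 381.2, 207.4], [0.0, 0.0, 1.0]] [[0.027, 1.0, -0.01], [0.544, -0.023, -0.839], [-0.839, 0.017, -0.544]] [-0.021, -0.25, 1.238]
top red_hinge [([0.533, -0.068, 0.081], 0.62)]
top red_mount [([0.536, -0.064, 0.077],
[... 301 characters left out ...]
op bolt []
top tin [([0.696, -0.131, 0.102], 0.83), ([0.525, -0.165, 0.092], 0.65)]
top jar [([0.696, -0.133, 0.103], 0.63), ([0.652, 0.013, 0.087], 0.56)]
top offcut [([0.358, -0.183, 0.044], 0.85), ([0.535, -0.068, 0.087], 0.43)]
top tape [([0.377, 0.232, 0.063], 0.95)]
top wrench [([0.361, 0.009, 0.006], 0.94)]
top station [([0.543, 0.134, 0.054], 0.85), ([0.507, 0.183, 0.105], 0.5)]
[[381.6, 0.0, 280.8], [0.0, 381.6, 211.1], [0.0, 0.0, 1.0]] [[0.013, -1.0, -0.024], [-0.994, -0.011, -0.111], [0.11, 0.025, -0.994]] [0.013, 0.591, 0.774]
1.6 [ 0.21286248 -0.64053743  0.23132963] [ 0.41373117  0.57344459 -0.4137306   0.57342377] 0.9977557493926301 [ 0.49550203 -0.65193003 -0.29529276] 0.0187
```

View pics/scene0.png

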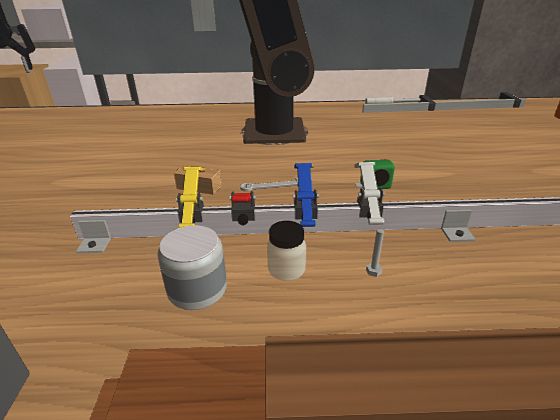

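View pics/top0.png

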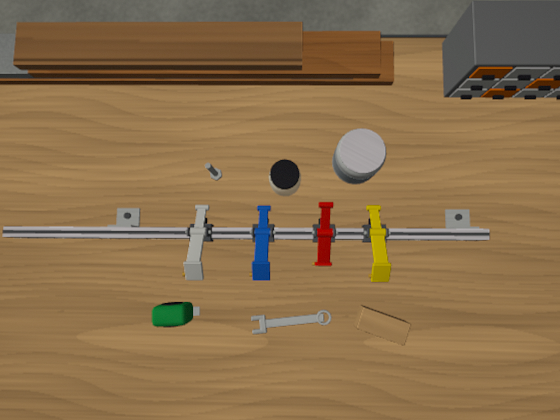

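The scene view, taken from behind the fence, shows yellow (190,200), red down at (242,205) with its tail towards the camera, blue (305,195) and white (370,195) up. The top view shows the red pin near (323,233) and the yellow pin near (376,233), with the fence running almost along y.

```bash
cat > h.py <<'E'
from plant import *
import cv2,numpy as np
def bp(c,uv,z):
    k=calibration(c);R,t=np.array(k["R"]),np.array(k["t"]);C=-R.T@t
    d=R.T@np.linalg.solve(np.array(k["intrinsics"]),[*uv,1]);return np.round(C+d*(z-C[2])/d[2],4)
def pj(c,X):
    k=calibration(c);p=np.array(k["intrinsics"])@(np.array(k["R"])@X+np.array(k["t"]));return np.round(p[:2]/p[2],1)
E
python3 - <<'E'
from h import *
im=cv2.imread("pics/top0.png")
cv2.imwrite("pics/crop1.png",cv2.resize(im[190:290,290:410],None,fx=6,fy=6,interpolation=cv2.INTER_CUBIC))
for n,z,uv in[("fenceL",.055,(5,232)),("fenceR",.055,(488,235)),("redpin",.08,(323,233)),("yelpin",.08,(376,233)),("redroll",.113,(325,206)),("redfoot",.044,(324,245)),("yelend",.12,(380,262)),("yeltail",.055,(374,209))]:print(n,bp("top",uv,z))
E
```

```text
fenceL [0.5383 0.5933 0.055 ]
fenceR [ 0.5441 -0.399   0.055 ]
redpin [ 0.5428 -0.0649  0.08  ]
yelpin [ 0.544  -0.1689  0.08  ]
redroll [ 0.5924 -0.0658  0.113 ]
redfoot [ 0.52   -0.0701  0.044 ]
yelend [ 0.4883 -0.1666  0.12  ]
yeltail [ 0.5945 -0.1711  0.055 ]
```

View pics/crop1.png

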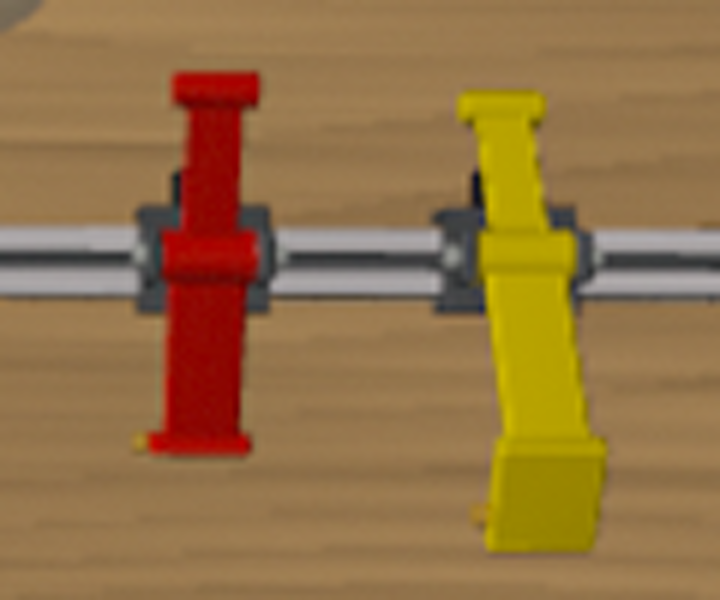

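The crop shows the red roll at (326,205) and its pin at (325,232.5), and the yellow pin at (378,232) and its arm bend at (381,264).

```bash
python3 - <<'E'
from h import *
for n,z,uv in[("redpin",.086,(325,232.5)),("yelpin",.086,(378,232)),("redroll",.116,(326.2,204.7)),("yelbend",.12,(381.3,264))]:print(n,bp("top",uv,z))
from scipy.spatial.transform import Rotation as Q
print(Q.from_quat(get_state()["tcp_rot"]).as_matrix().round(3))
E
```

```text
redpin [ 0.5435 -0.0683  0.086 ]
yelpin [ 0.5457 -0.1715  0.086 ]
redroll [ 0.5945 -0.0678  0.116 ]
yelbend [ 0.4847 -0.1689  0.12  ]
[[-0.     0.949  0.315]
 [ 0.     0.315 -0.949]
 [-1.    -0.    -0.   ]]
```

Call:
servo_tool(
  deltas=[
    [[0.1,0.15,0,-0.03],[0.25,0.4,0,-0.08],[0.4,0.65,0,-0.13],[0.55,0.85,0,-0.18],[0.64,0.95,0,-0.204]],
  ],
  claw=-1,
)

```text
time: 2.1
eef_pos: [0.2779, -0.5439, 0.2314]
tcp_rot: [0.5, 0.5, -0.5, 0.5]
contact_force: [0.6, -0.2, -0.3]
opening: 0.145
```

Call:
servo_tool(
  deltas=[
    [[0.13,0.2,0,0],[0.26,0.4,0,0],[0.39,0.6,0,0],[0.52,0.8,0,0],[0.64,0.96,0,0]],
  ],
)

```text
time: 2.6
eef_pos: [0.3414, -0.4485, 0.2315]
tcp_rot: [0.5, 0.5, -0.5, 0.5]
contact_force: [0.4, 0.5, 0.5]
opening: 0.003
```

Call:
servo_tool(
  deltas=[
    [[0.13,0.2,0,0],[0.26,0.4,0,0],[0.39,0.6,0,0],[0.52,0.8,0,0],[0.64,0.96,0,0]],
  ],
)

```text
time: 3.1
eef_pos: [0.4054, -0.3524, 0.2315]
tcp_rot: [0.5, 0.5, -0.5, 0.5]
contact_force: [0.9, -0.8, 1.3]
opening: -0.001
```

Call:
servo_tool(
  deltas=[
    [[0.13,0.2,0,0],[0.26,0.4,0,0],[0.39,0.6,0,0],[0.52,0.8,0,0],[0.64,0.96,0,0]],
  ],
)

```text
time: 3.6
eef_pos: [0.4694, -0.2564, 0.2315]
tcp_rot: [0.5, 0.5, -0.5, 0.5]
contact_force: [0.3, 0.3, 0.3]
opening: -0.002
```

Call:
servo_tool(
  deltas=[
    [[0.13,0.2,0,0],[0.26,0.4,0,0],[0.39,0.6,0,0],[0.52,0.8,0,0],[0.62,0.94,0,0]],
  ],
)

```text
time: 4.1
eef_pos: [0.5315, -0.1623, 0.2315]
tcp_rot: [0.5, 0.5, -0.5, 0.5]
contact_force: [0.0, 0.3, -0.1]
opening: -0.005
```

Call:
servo_tool(
  deltas=[
    [[0.15,0.25,-0.05,0],[0.3,0.5,-0.2,0],[0.45,0.75,-0.4,0],[0.62,0.94,-0.6,0],[0.62,0.94,-0.7,0]],
  ],
)

```text
time: 4.6
eef_pos: [0.5931, -0.0672, 0.1593]
tcp_rot: [0.499, 0.502, -0.499, 0.5]
contact_force: [-0.7, -0.5, 0.1]
opening: -0.003
```

```bash
python3 - <<'E'
from h import *
a=read_camera("scene");b=read_camera("top")
cv2.imwrite("pics/c2.png",np.hstack([cv2.resize(a[110:260,170:320],(400,400)),cv2.resize(b[160:280,270:390],(400,400))]))
s=get_state();print(s["eef_pos"],pj("scene",s["eef_pos"]),pj("top",s["eef_pos"]))
E
```

```text
[ 0.59161165 -0.0690546   0.15917753] [236.9 172.4] [329.2 203.2]
```

View pics/c2.png

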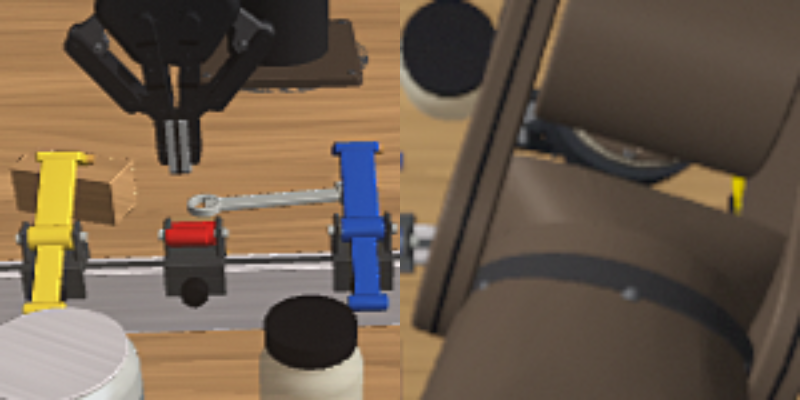

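```bash
python3 - <<'E'
from h import *
print(bp("scene",(241.3,197.4),.110),pj("scene",np.array([.594,-.068,.113])))
E
```

```text
[ 0.5936 -0.0646  0.11  ] [239.3 196.1]
```

Call:
servo_tool(
  deltas=[
    [[0.02,0.01,-0.1,0],[0.02,0.01,-0.2,0],[0.02,0.01,-0.25,0],[0.02,0.01,-0.3,0],[0.02,0.01,-0.3,0]],
  ],
)

```text
time: 5.2
eef_pos: [0.5943, -0.0688, 0.1305]
tcp_rot: [0.5, 0.5, -0.5, 0.5]
contact_force: [0.4, -0.5, 0.5]
opening: 0.001
```

Call:
servo_tool(
  deltas=[
    [[0,0.02,-0.06,0],[0,0.02,-0.12,0],[0,0.02,-0.18,0],[0,0.02,-0.24,0],[0,0.02,-0.3,0]],
  ],
)

```text
time: 5.7
eef_pos: [0.5967, -0.0669, 0.1026]
tcp_rot: [0.501, 0.499, -0.499, 0.502]
contact_force: [2.8, 0.2, 3.8]
opening: 0.002
```

Call:
servo_tool(
  deltas=[
    [[0,0,-0.05,0],[0,0,-0.1,0],[0,0,-0.15,0],[0,0,-0.2,0],[0,0,-0.25,0]],
  ],
)

```text
time: 6.2
eef_pos: [0.5942, -0.0665, 0.0754]
tcp_rot: [0.499, 0.501, -0.5, 0.5]
contact_force: [1.0, -1.1, 3.9]
opening: -0.002
```

Contact force is as expected. I'll carry on slowly to the end stop.

Call:
servo_tool(
  deltas=[
    [[0,0,-0.03,0],[0,0,-0.06,0],[0,0,-0.09,0],[0,0,-0.12,0],[0,0,-0.13,0]],
  ],
)

```text
time: 6.7
eef_pos: [0.5946, -0.0664, 0.0629]
tcp_rot: [0.5, 0.5, -0.5, 0.5]
contact_force: [0.3, 0.6, 2.8]
opening: -0.003
```

Call:
servo_tool(
  deltas=[
    [[0,0,-0.01,0],[0,0,-0.02,0],[0,0,-0.03,0],[0,0,-0.03,0],[0,0,-0.03,0]],
  ],
)

```text
time: 7.2
eef_pos: [0.5949, -0.0665, 0.0602]
tcp_rot: [0.5, 0.5, -0.5, 0.5]
contact_force: [0.7, 0.5, 2.0]
opening: 0.001
```

Call:
servo_tool(
  deltas=[
    [[0,0,-0.005,0],[0,0,-0.01,0],[0,0,-0.015,0],[0,0,-0.02,0],[0,0,-0.02,0]],
  ],
)

```text
time: 7.7
eef_pos: [0.5951, -0.0666, 0.0586]
tcp_rot: [0.5, 0.5, -0.5, 0.5]
contact_force: [-0.9, -0.2, 4.3]
opening: -0.003
```

Call:
servo_tool(
  deltas=[
    [[0,0,-0.005,0],[0,0,-0.01,0],[0,0,-0.015,0],[0,0,-0.015,0],[0,0,-0.015,0]],
  ],
)

```text
time: 8.2
eef_pos: [0.5958, -0.0667, 0.0581]
tcp_rot: [0.5, 0.499, -0.5, 0.501]
contact_force: [-1.5, -0.1, 7.0]
opening: -0.0
```

The force rises while the tip stops at 0.058, so the red stop is at its end. Next I lift off, clear the area and check.

Call:
servo_tool(
  deltas=[
    [[0,0,0.1,0],[0,0,0.35,0],[0,0,0.65,0],[0,0,0.9,0],[0,0,1.0,0]],
  ],
)

```text
time: 8.7
eef_pos: [0.596, -0.0668, 0.1596]
tcp_rot: [0.501, 0.499, -0.499, 0.501]
contact_force: [-0.4, -0.4, -0.8]
opening: 0.0
```

Call:
servo_tool(
  deltas=[
    [[0,0,0.15,0],[-0.05,-0.1,0.3,0],[-0.25,-0.3,0.3,0],[-0.45,-0.5,0.3,0],[-0.52,-0.6,0.3,0]],
  ],
)

```text
time: 9.2
eef_pos: [0.541, -0.1279, 0.1864]
tcp_rot: [-0.5, -0.5, 0.501, -0.499]
contact_force: [0.1, -0.7, -0.2]
opening: 0.0
```

Call:
servo_tool(
  deltas=[
    [[-0.15,-0.1,0,0],[-0.3,-0.25,0,0],[-0.45,-0.4,0,0],[-0.51,-0.43,0,0],[-0.51,-0.43,0,0]],
  ],
)

```text
time: 9.7
eef_pos: [0.4912, -0.1697, 0.1867]
tcp_rot: [0.5, 0.5, -0.5, 0.5]
contact_force: [-0.3, 0.3, -0.2]
opening: -0.0
```

```bash
python3 - <<'E'
from h import *
a=read_camera("scene")
cv2.imwrite("pics/c3.png",cv2.resize(a[110:260,150:350],(800,600)))
s=get_state();print(s["eef_pos"],pj("scene",s["eef_pos"]))
for X in([.543,-.068,.08],[.594,-.066,.05],[.481,-.068,.116],[.545,-.171,.08],[.484,-.17,.116]):
  print((pj("scene",np.array(X))-[150,110])*4)
E
```

```text
[ 0.4917622  -0.16939842  0.18678769] [186.4 135.9]
[368.4 348. ]
[370.8 460. ]
[371.2 223.6]
[154.4 355.2]
[167.6 230.4]
```

View pics/c3.png

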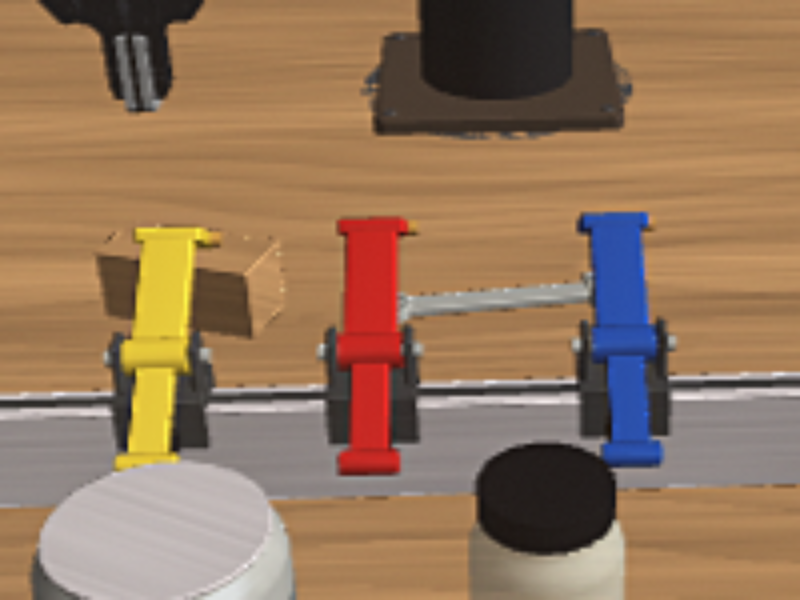

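Red is fully up, with its roll at (370,460) in the crop as predicted and level with blue's. Now I press the yellow arm.

Call:
servo_tool(
  deltas=[
    [[0.02,0,-0.15,0],[0.02,0,-0.35,0],[0.02,0,-0.5,0],[0.02,0,-0.57,0],[0.02,0,-0.6,0]],
  ],
)

```text
time: 10.25
eef_pos: [0.4935, -0.1689, 0.1252]
tcp_rot: [0.5, 0.501, -0.5, 0.499]
contact_force: [-0.3, -0.9, 0.2]
opening: -0.003
```

Call:
servo_tool(
  deltas=[
    [[0,0,-0.06,0],[0,0,-0.12,0],[0,0,-0.18,0],[0,0,-0.24,0],[0,0,-0.3,0]],
  ],
)

```text
time: 10.75
eef_pos: [0.4939, -0.1697, 0.0967]
tcp_rot: [0.5, 0.5, -0.5, 0.5]
contact_force: [-0.9, -0.8, 1.8]
opening: -0.003
```

Call:
servo_tool(
  deltas=[
    [[0,0,-0.05,0],[0,0,-0.1,0],[0,0,-0.15,0],[0,0,-0.2,0],[0,0,-0.25,0]],
  ],
)

```text
time: 11.25
eef_pos: [0.4942, -0.1696, 0.0716]
tcp_rot: [0.5, 0.5, -0.5, 0.5]
contact_force: [0.0, 0.1, 2.8]
opening: -0.003
```

Call:
servo_tool(
  deltas=[
    [[0,0,-0.03,0],[0,0,-0.06,0],[0,0,-0.08,0],[0,0,-0.1,0],[0,0,-0.1,0]],
  ],
)

```text
time: 11.75
eef_pos: [0.4936, -0.1695, 0.0615]
tcp_rot: [0.5, 0.5, -0.5, 0.5]
contact_force: [0.1, 0.1, -0.2]
opening: -0.0
```

Call:
servo_tool(
  deltas=[
    [[0,0,-0.01,0],[0,0,-0.02,0],[0,0,-0.025,0],[0,0,-0.03,0],[0,0,-0.03,0]],
  ],
)

```text
time: 12.25
eef_pos: [0.4941, -0.1696, 0.0598]
tcp_rot: [0.5, 0.5, -0.5, 0.5]
contact_force: [-1.4, 1.1, 7.8]
opening: -0.002
```

Call:
servo_tool(
  deltas=[
    [[0,0,-0.005,0],[0,0,-0.01,0],[0,0,-0.01,0],[0,0,-0.01,0],[0,0,-0.01,0]],
  ],
)

```text
time: 12.75
eef_pos: [0.4942, -0.1696, 0.0597]
tcp_rot: [0.5, 0.5, -0.5, 0.5]
contact_force: [-3.4, 2.0, 12.1]
opening: -0.0
```

Call:
servo_tool(
  deltas=[
    [[0,0,0.1,0],[0,0,0.35,0],[0,0,0.65,0],[0,0,0.9,0],[0,0,1.0,0]],
  ],
)

```text
time: 13.25
eef_pos: [0.4949, -0.1702, 0.1606]
tcp_rot: [0.5, 0.499, -0.5, 0.502]
contact_force: [-0.2, 0.0, -0.3]
opening: 0.001
```

Call:
servo_tool(
  deltas=[
    [[0,0,0.2,0],[0,-0.1,0.4,0],[0,-0.4,0.6,0],[0,-0.7,0.7,0],[0,-0.9,0.7,0]],
  ],
)

```text
time: 13.75
eef_pos: [0.4942, -0.2615, 0.2289]
tcp_rot: [0.5, 0.499, -0.5, 0.501]
contact_force: [0.2, 0.7, -0.6]
opening: -0.001
```

Call:
servo_tool(
  deltas=[
    [[0,-0.3,0,0],[0,-0.6,0,0],[0,-0.9,0,0],[0,-1.0,0,0],[0,-1.0,0,0]],
  ],
)

```text
time: 14.25
eef_pos: [0.4931, -0.36, 0.2259]
tcp_rot: [0.5, 0.501, -0.5, 0.498]
contact_force: [0.2, 0.8, 0.0]
opening: 0.001
```

```bash
python3 - <<'E'
from h import *
a=read_camera("scene");b=read_camera("top")
cv2.imwrite("pics/c4.png",np.vstack([cv2.resize(a[140:290,150:420],(540,300)),cv2.resize(b[140:340,140:420],(420,300))[:, :] if 0 else cv2.resize(b[140:340,140:500],(540,300))]))
k=cv2.absdiff(b,cv2.imread("pics/top0.png")).max(2)
print(get_state()["eef_pos"],get_state()["time"])
E
```

```text
[ 0.49355621 -0.35842094  0.22656533] 14.35
```

View pics/c4.png

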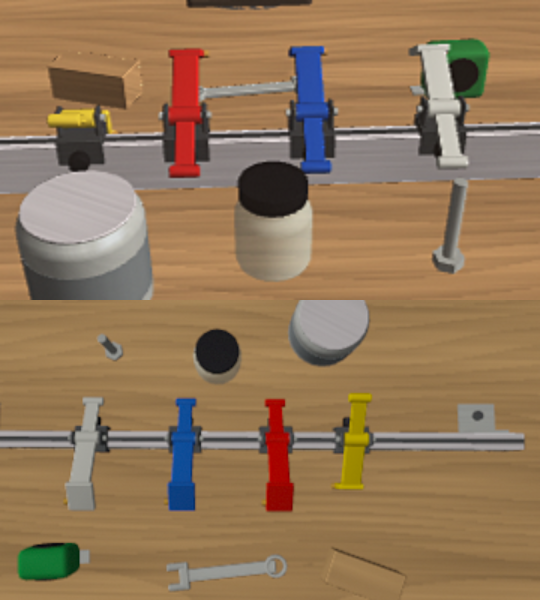

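The picture shows yellow fully down, with red, blue and white up and the loose things where they were. The robot is clear of everything.

```bash
python3 -c "from plant import *; print(sign_off())"
```

```text
the job is handed in; nothing more can be done
None
```

The fence is changed over from red to yellow. I pressed the red tail down until the stop was fully up, then pressed the yellow arm until it was fully down. The arm was then withdrawn and the job handed in at about 14.4 s.

- **End stops:** on each press the force rose while the fingertips stopped moving. Red reached about 7 N at z = 0.058 m. Yellow reached about 12 N at z = 0.060 m on a last confirming push, which is above the 2 to 5 N you gave for swinging the stop. Before the ends, the readings stayed below about 5 N.
- **Final pictures:** by eye, yellow is down, red is up level with blue and white, and the offcut, spanner, tape, bolt, tin and jar look unmoved.
- **Disagreements:** the two cameras put the red roll about 3 mm apart along the fence, which did not matter for the press. No check failed.

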